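# Press an enclosure's cover fasteners home crosswise

## Robot

A 6-joint arm with a two-finger parallel gripper is mounted at the origin on a cart in front of the work surface, level with it; the furniture and walls round the work are solid. World frame = base frame: x ahead of the robot, y to its left, z up, the work surface at z = 0. Lengths are in m, angles in degrees, forces in N, time in s.
With the tool pointing down it reaches from about 0.375 to 0.9 m from the base axis. Payload 3.1 kg.
Tool frame: the origin (TCP) lies on the centre line of the jaws, within the pads' length; the fingertips stand 17 mm ahead of it and the grasp point (between the pads) lies 2 mm behind it; z points along the fingers, y is the line along which they close (so a half turn about z gives the same grasp; the last joint's range is limited). The gripper opens to 87 mm and grips with 3 to 60 N. Pads are 19 mm wide; open, the fingers measure 117 mm over their backs; the gripper's body (75 mm by 190 mm) begins 51 mm behind the grasp point.
Start: joints at [57.095, 30.224, 82.088, -0, 67.689, -10.227], TCP at [0.241, 0.577, 0.201] pointing down, gripper open.
Joint ranges: [-176.69, 176.69], [-43.24, 126.21], [12.49, 139.97], [-82, 262], [0, 151.66], [-163.58, 163.58]. Speed limits (degrees/s): [159.86, 159.86, 180, 180, 180, 180].

## Interface

Orientations are given as a 3x3 rotation matrix whose columns are the frame's x, y, z axes.
In Python, from rig import bot, imaging, finder gives the robot as it stands. The module is installed in compiled form; this text tells all that it offers.
- The arm moves only by the tool play_rows, never from a script. Its argument "motion" is a list that holds one entry, the list of rows, each a list of 6 numbers: the shift along the tool's x, y, z in normalised numbers (1 is 0.3 m), then the turn, a rotation vector about the tool's x, y, z in normalised numbers (1 is 180 degrees). In form: [[[dx, dy, dz, wx, wy, wz], ...]]. A call has 1 to 8 rows; each row is the pose to reach, as a shift and turn from the pose commanded when the call began, along the tool's axes at that moment; what a row does not reach only later rows make up. A row lasts 1/12 s, in which the tool goes at most 41.7 mm and 7.16 degrees, less where a joint would pass 70% of its speed; a pose out of reach is approached as far as the arm can. A shift or turn number past 1, either way, is cut back to 1. A call with a gripper value outside its range is refused whole. "fingers" is the finger opening in m, from 0 to 0.087, set as the call begins (left out, the last holds). The fingers move at their own pace and stop on an object; the grip force is fixed at half the most. Time passes only in rows, so rows that repeat a pose let the fingers close. It gives the time, the measured TCP pose, the force, the opening and the grip force at its end, in the units of the state.
- bot.read_state(): the state, without advancing time (a new reading comes with each control period).
- imaging.capture(name): name is "scene" or "top"; returns a dict with "frame" (384x512x3 uint8, red, green, blue), "camera_matrix" (3x3 intrinsics, pixels), "R" (3x3) and "t" (3): a world point X has camera coordinates R X + t. Camera axes: x right, y down, z forward; pixel columns grow to the right and rows downward; lengths in m; the calibration is good to about 2 mm. A picture is of the moment at which its call begins. There is no depth.
- bot.hand_in(): hands the job in; it is judged then, once.
Trained networks look in the newest picture that a camera, given by its name, has taken for a name from the list of things; names that differ only in an ending like _2 or _b are one class to them, and where a whole thing is asked for, a point or a joint stands for the part that bears it (a point fixed in the world has none). Each returns a list of dicts, best first, with "confidence" (0 to 1); they miss things now and then, are a little off and sometimes report something else, mostly with a low value. They report only what shows in the picture. A call takes as long as a camera call.
- finder.recognise(camera, name): "at" ([x, y, z] in m, in world coordinates, good to about 4 mm: the middle of the surface that is visible of it).
- finder.outline_of(camera, name): "pixels" (384x512 bool, what is visible of it).
The state is a dict: "time_s": time; "joint_positions": joint angles; "qvel": joint speeds; "tau": joint torques, N m; "position": TCP position; "tcp_rot": TCP orientation; "force": force on the tool from outside, world axes, zero at the start; "moment": the same for the moment, N m; "opening": opening from 0.0 (shut) to 1.0 (fully open); "grasp_force": force on a finger pad.
Only numpy, scipy, OpenCV 4.12 (cv2) and the standard library are available. Lean on these libraries where they do the work, as an engineer would, in place of code of your own. Each camera call takes 0.05 s, during which the arm holds its last target. There are 200 camera calls.

## Task

Fasten the cover of the instrument enclosure on the bench by pressing its four push fasteners down with a fingertip, lightly, until the collar of each sits on the cover, in crosswise order: first the one next to the black elbow cable gland, then the one diagonally opposite, then the other one at the gland's end, and then the last one. Do not pick up, tip or push the enclosure out of its place, and leave the loose things round it alone.

Things in the scene. Friction and masses are not known exactly. Their poses are not given: they have to be found in the camera images.
- enclosure: Loose instrument enclosure, about 1 kg, grey, bare aluminium cover 172 x 132 mm, top 55 mm above the bench; stands at any angle. Origin: centre of the underside; x along the long side, z up. At x, y = (+-65, +-46) mm stand four identical black push fasteners: a 7 mm shank, an 18 mm collar 3 mm thick, on it a flat-topped rubber push pad 15 mm across, 9.5 mm high.
- gland (a point): Centre of the top of the black blanked elbow cable gland on the enclosure's -x short end, close to one corner. It sticks 46 mm out of the end wall and turns up; its hexagonal top is 32 mm across, at x, y = (-113, +42) mm in the enclosure's frame and 60 mm above the bench. It alone tells the ends and corners apart.
- pin_a (a joint): How far fastener a has been pushed down, m: 0 = standing proud, underside of its collar 10 mm above the cover; 0.010 = fully home, collar resting on the cover, a hard stop. Starts between 0 and 0.002. Slides straight down against steady friction of about 3 N and stays where it is left.
- head_a (a point): Centre of the top of the rubber pad of fastener a, next to the cable gland (gland end, gland side); at x, y = (-65, +46) mm in the enclosure's frame. Untouched, it is 77.5 mm above the bench when the fastener is fully proud and 67.5 mm when fully home; the soft pad gives about 0.4 mm per newton pressed, 8 mm at most, and springs back.
- pin_b (a joint): How far fastener b has been pushed down, m: 0 = standing proud, underside of its collar 10 mm above the cover; 0.010 = fully home, collar resting on the cover, a hard stop. Starts between 0 and 0.002. Slides straight down against steady friction of about 3 N and stays where it is left.
- head_b (a point): Centre of the top of the rubber pad of fastener b, diagonally across from the one next to the gland; at x, y = (+65, -46) mm in the enclosure's frame. Untouched, it is 77.5 mm above the bench when the fastener is fully proud and 67.5 mm when fully home; the soft pad gives about 0.4 mm per newton pressed, 8 mm at most, and springs back.
- pin_c (a joint): How far fastener c has been pushed down, m: 0 = standing proud, underside of its collar 10 mm above the cover; 0.010 = fully home, collar resting on the cover, a hard stop. Starts between 0 and 0.002. Slides straight down against steady friction of about 3 N and stays where it is left.
- head_c (a point): Centre of the top of the rubber pad of fastener c, the other one at the gland's end, away from the gland; at x, y = (-65, -46) mm in the enclosure's frame. Untouched, it is 77.5 mm above the bench when the fastener is fully proud and 67.5 mm when fully home; the soft pad gives about 0.4 mm per newton pressed, 8 mm at most, and springs back.
- pin_d (a joint): How far fastener d has been pushed down, m: 0 = standing proud, underside of its collar 10 mm above the cover; 0.010 = fully home, collar resting on the cover, a hard stop. Starts between 0 and 0.002. Slides straight down against steady friction of about 3 N and stays where it is left.
- head_d (a point): Centre of the top of the rubber pad of fastener d, diagonally across from c: at the end without gland, on the gland's long side; at x, y = (+65, +46) mm in the enclosure's frame. Untouched, it is 77.5 mm above the bench when the fastener is fully proud and 67.5 mm when fully home; the soft pad gives about 0.4 mm per newton pressed, 8 mm at most, and springs back.
- union: Bystander near the enclosure: brass hose union, 31 x 27 x 40 mm, standing on its thread; origin under its centre, on the bench. Leave it alone.
- spare_cap: Bystander near the enclosure: small round spray cap, 29 mm across and 21 mm high; origin under its centre, on the bench. Leave it alone.
- driver: Bystander near the enclosure: screwdriver, 203 mm long, 27 mm thick, lying; origin under its centre, on the bench. Leave it alone.

How it is judged:
By the outcome, as a careful person would: the job done as asked, in the order asked, and still so for the second after the job is handed in, with the robot touching nothing.
It also fails if it takes over 58 s, if anything falls off the work surface, if the arm or the gripper's body presses on something with over 40 N, if the wrist force passes 120 N, or if a joint passes its speed limit or range.

## Working session

There is one attempt and no reset: what is moved stays moved. The work goes in short steps, Python scripts to look and compute and a tool call to move; the robot and the scene stay as the last step left them, time stands still between calls to the robot, and variables do not carry over. Pictures are saved under pics/ and viewed, at most 10 in all, crops included, and the job is handed in when it is done.

Besides the shell and the picture viewer there is one more tool, called as name(argument=value, ...) on one line, values as JSON. play_rows: Moves the arm, as the interface text tells. Its arguments: {"type":"object","properties":{"motion":{"type":"array"},"fingers":{"type":"number"}},"required":["motion"]}

```bash
mkdir -p pics; python3 - <<'E'
from rig import bot, imaging, finder
import cv2,numpy as np
for c in ["scene","top"]:
    d=imaging.capture(c); cv2.imwrite(f"pics/{c}0.png",d["frame"][:,:,::-1])
    print(c,d["camera_matrix"],d["R"],d["t"])
    for n in ["enclosure","gland","head_a","head_b","union","spare_cap","driver"]:
        print(n,[(np.round(r["at"],4).tolist(),round(r["confidence"],2)) for r in finder.recognise(c,n)][:6])
s=bot.read_state();print(s)
E
```

```text
scene [[349.90559666   0.         257.32612569]
 [  0.         349.90559666 195.86815982]
 [  0.           0.           1.        ]] [[ 0.86059524 -0.50869349 -0.02463249]
 [-0.28738933 -0.4451309  -0.84809543]
 [ 0.42045594  0.73694601 -0.52927062]] [-0.45776968  0.26318516  0.62093234]
enclosure [([0.4936, -0.1395, 0.0492], 0.93)]
gland [([0.4973, -0.1421, 0.0598], 0.86)]
head_a [([0.4689, -0.0485, 0.074], 0.39), ([0.4579, -0.181, 0.0771], 0.36)]
head_b [([0.4689, -0.0485, 0.074], 0.39), ([0.4579, -0.181, 0.0771], 0.36)]
union [([0.3664, -0.1497, 0.025], 0.57)]
spare_cap [([0.4996, -0.2428, 0.0128], 0.51)]
driver [([0.6446, -0.0845, 0.0174], 0.87)]
top [[379.35353663   0.         259.54138193]
 [  0.         379.35353663 197.28380566]
 [  0.           0.           1.        ]] [[-0.00548198 -0.99973221 -0.02248226]
 [-0.98686476  0.00903868 -0.16129551]
 [ 0.16145552  0.02130273 -0.98665004]] [0.05647143 0.57230911 0.87525405]
enclosure [([0.507, -0.1073, 0.0574], 0.65), ([0.4517, -0.1681, 0.0731], 0.26)]
gland [([0.5077, -0.1087, 0.0549], 0.69)]
head_a []
head_b []
union [([0.3683
[... 213 characters left out ...]
.72390477e-04,
        6.76903342e+01, -1.02287353e+01]), 'qvel': array([ 0.0133462 , -0.02537624,  0.13902862, -0.00796045, -0.07678186,
       -0.04653651]), 'tau': array([-1.54110719e-03, -4.39944792e+01, -1.76973760e+01,  6.31868653e-02,
        5.03207103e-02,  6.71290053e-06]), 'position': array([0.24093059, 0.5766914 , 0.20138443]), 'tcp_rot': array([[-9.22705405e-01,  3.85505816e-01,  3.44097542e-05],
       [ 3.85505817e-01,  9.22705405e-01,  3.91399986e-05],
       [-1.66613691e-05,  4.93798487e-05, -9.99999999e-01]]), 'force': array([-0.47875295, -0.20588224,  0.56641427]), 'moment': array([-0.05975588,  0.02146579,  0.01245844]), 'grasp_force': 0.0, 'opening': 1.0028533806032915}
```

```bash
python3 - <<'E'
import cv2
a=cv2.imread("pics/top0.png");cv2.imwrite("pics/top0b.png",cv2.resize(a[60:300,200:460],None,fx=2.5,fy=2.5,interpolation=cv2.INTER_CUBIC)[:600])
a=cv2.imread("pics/scene0.png");cv2.imwrite("pics/scene0b.png",cv2.resize(a,(800,600),interpolation=cv2.INTER_CUBIC))
E
```

```text
(no output)
```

View pics/top0b.png

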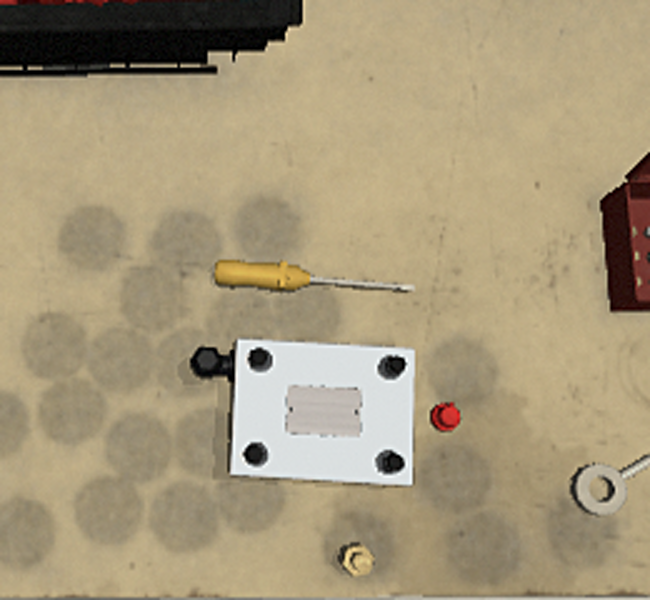

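View pics/scene0b.png

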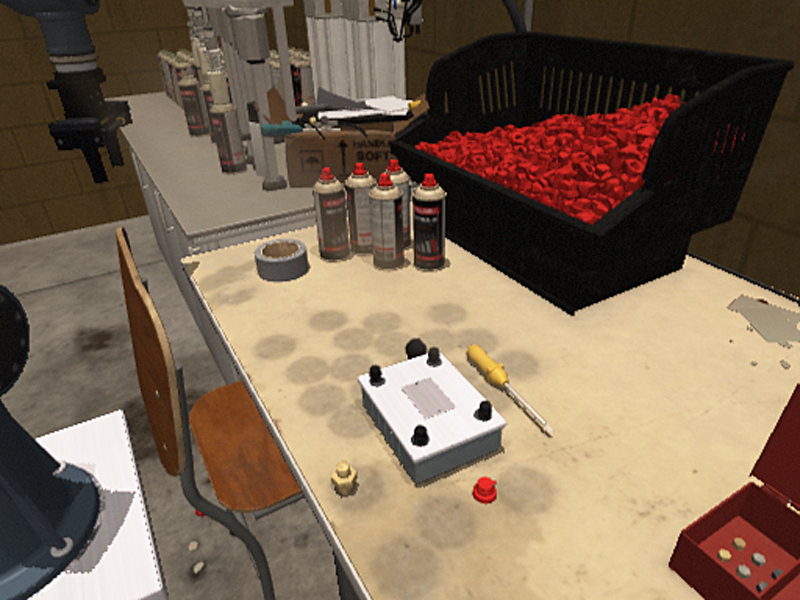

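The top crop shows the gland at (208,362), so a is at (260,358), b at (390,462), c at (256,455) and d at (392,366). The scene view agrees: gland (415,348), a (433,356). Next I'll fit the pose to both images.

```bash
cat > fit.py <<'E'
from rig import bot, imaging
import cv2,numpy as np
from scipy.optimize import least_squares
H={'a':(-.065,.046),'b':(.065,-.046),'c':(-.065,-.046),'d':(.065,.046)}
def proj(d,X):
    p=np.asarray(X)@d["R"].T+d["t"]; p=p@d["camera_matrix"].T; return p[:,:2]/p[:,2:]
def world(p,X): 
    c,s=np.cos(p[2]),np.sin(p[2]); X=np.asarray(X,float)
    return np.c_[p[0]+c*X[:,0]-s*X[:,1],p[1]+s*X[:,0]+c*X[:,1],X[:,2]]
C=[(-.086,.066,.055),(.086,.066,.055),(.086,-.066,.055),(-.086,-.066,.055)]
def corners(d,p0):
    g=d["frame"].min(2); q=proj(d,world(p0,C))
    m=np.zeros(g.shape,np.uint8); cv2.fillConvexPoly(m,np.int32(q),1); m=cv2.dilate(m,np.ones((15,15)))
    w=((g>190)*m).astype(np.uint8); k=max(cv2.findContours(w,0,1)[0],key=cv2.contourArea)
    h=cv2.convexHull(k)[:,0,:].astype(float)
    # lines: hull contour points near each predicted edge, robustly fitted
    k=k[:,0,:].astype(float); L=[]
    for i in range(4):
        a,b=q[i],q[(i+1)%4]; u=(b-a)/np.linalg.norm(b-a); n=np.array([-u[1],u[0]])
        t=(k-a)@u; r=(k-a)@n
        s=k[(abs(r)<5)&(t>8)&(t<np.linalg.norm(b-a)-8)]
        L.append(cv2.fitLine(s.astype(np.float32),cv2.DIST_HUBER,0,.01,.01).ravel())
    out=[]
    for i in range(4):
        l1,l2=L[i-1],L[i]; A=np.c_[l1[:2],-l2[:2]]; out.append(l1[2:]+np.linalg.solve(A,l2[2:]-l1[2:])[0]*l1[:2])
    return np.array(out)
def fit(cams,p0):
    p=np.array(p0,float)
    for _ in range(3):
        M=[(d,corners(d,p)) for d in cams]
        f=lambda p:np.concatenate([(proj(d,world(p,C))-m).ravel() for d,m in M])
        r=least_squares(f,p,loss="soft_l1"); p=r.x
    return p,f(p)
if __name__=="__main__":
    D={c:imaging.capture(c) for c in("top","scene")}
    p0=[.4936,-.1395,np.radians(-93)]
    # start from rough top-view corners
    raw=np.array([(238,340),(414,349),(412,485),(231,474)])/2.5+[200,60]
    p0=least_squares(lambda p:(proj(D["top"],world(p,C))-raw).ravel(),p0).x
    for s in(["top"],["scene"],["top","scene"]):
        p,r=fit([D[c] for c in s],p0); print(s,p[:2].round(4),np.degrees(p[2]).round(2),np.abs(r).max().round(2))
    np.save("pose.npy",p)
    for k,v in H.items(): print(k,world(p,[(*v,0)])[0].round(4))
    for c in D:
        im=D[c]["frame"][:,:,::-1].copy(); im=cv2.resize(im,None,fx=4,fy=4)
        P=[(*v,.0765) for v in H.values()]+[(-.113,.042,.060)]+C
        q=proj(D[c],world(p,P))*4+1.5
        for u in q: cv2.drawMarker(im,tuple(int(z) for z in u.round()),(0,255,0),0,14,1)
        cc=q.mean(0).astype(int); cv2.imwrite(f"pics/fit_{c}.png",im[max(cc[1]-250,0):cc[1]+250,cc[0]-300:cc[0]+300])
E
python3 fit.py
```

```text
['top'] [ 0.506  -0.1118] -93.74 1.63
['scene'] [ 0.5062 -0.1122] -94.2 1.67
['top', 'scene'] [ 0.5061 -0.1121] -94.08 1.91
a [ 0.5566 -0.0505  0.    ]
b [ 0.4556 -0.1736  0.    ]
c [ 0.4649 -0.0439  0.    ]
d [ 0.5474 -0.1802  0.    ]
```

View pics/fit_top.png

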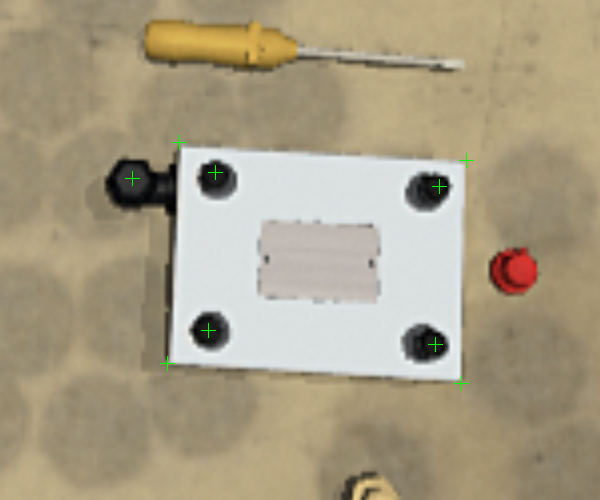

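View pics/fit_scene.png

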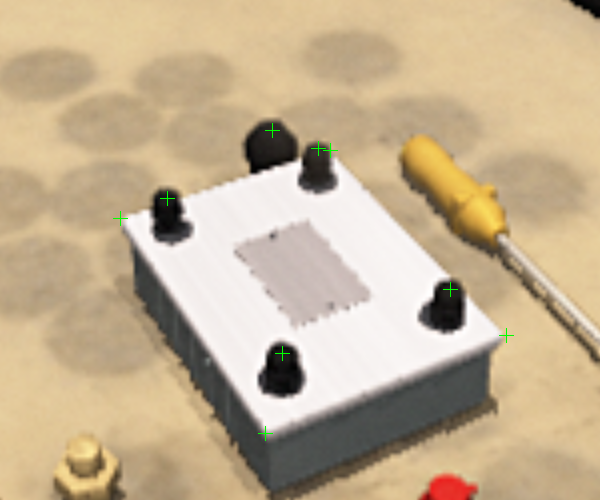

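The markers sit within about 2–3 mm of the pads in both views, and the corner labels match the gland. Before moving, I'll check that the path clears the spray cans and work out the moves in tool axes.

```bash
cat > go.py <<'E'
import numpy as np
from rig import bot
def rel(*T):
    s=bot.read_state(); R=s["tcp_rot"]
    print("t",round(s["time_s"],2),"pos",s["position"].round(4),"F",s["force"].round(1),"open",round(s["opening"],2))
    for t in T: print(t,(R.T@(np.array(t)-s["position"])).round(4))
E
python3 - <<'E'
from go import rel
from rig import imaging
import numpy as np
d=imaging.capture("scene");K=d["camera_matrix"];c=-d["R"].T@d["t"];print("cam",c)
for n,u in dict(canL=(332,258),canM=(390,265),canR=(430,268),tape=(282,275),basket=(575,312)).items():
    v=d["R"].T@np.linalg.solve(K,[u[0]*.64,u[1]*.64,1]); print(n,(c-v*c[2]/v[2]).round(3))
rel((.5556,-.0505,.15),(.5556,-.0505,.110),(.5556,-.0505,.2014))
E
```

```text
cam [ 0.20851633 -0.57330622  0.54057136]
canL [0.61  0.434 0.   ]
canM [0.7   0.335 0.   ]
canR [0.764 0.277 0.   ]
tape [0.49 0.42 0.  ]
basket [ 0.891 -0.008  0.   ]
t 0.95 pos [0.2409 0.5767 0.2014] F [-0.4 -0.8  0.4] open 1.0
(0.5556, -0.0505, 0.15) [-0.5322 -0.4573  0.0514]
(0.5556, -0.0505, 0.11) [-0.5322 -0.4573  0.0914]
(0.5556, -0.0505, 0.2014) [-0.5322 -0.4573 -0.    ]
```

The rows are not in the units I measure in: shifts go in shares of 0.3 m and turns go in shares of 180 degrees. I convert before sending: -0.18 m / 0.3 = -0.6, -0.155 m / 0.3 = -0.5167.

play_rows(motion=[[[-0.0333,-0.03,0,0,0,0],[-0.1,-0.0867,0,0,0,0],[-0.1833,-0.1567,0,0,0,0],[-0.2667,-0.23,0,0,0,0],[-0.35,-0.3,0,0,0,0],[-0.4333,-0.3733,0,0,0,0],[-0.5167,-0.4433,0,0,0,0],[-0.6,-0.5167,0,0,0,0]]], fingers=0.0)

```text
time_s: 1.62
position: [0.3477, 0.362, 0.2015]
tcp_rot: [[-0.923, 0.385, 0.0], [0.385, 0.923, -0.0], [-0.0, -0.0, -1.0]]
force: [0.6, -0.0, -0.0]
opening: 0.479
grasp_force: 0.0
```

In the tool's units: -0.2 m / 0.3 = -0.6667, -0.175 m / 0.3 = -0.5833.

play_rows(motion=[[[-0.0833,-0.0717,0,0,0,0],[-0.1667,-0.1433,0,0,0,0],[-0.25,-0.215,0,0,0,0],[-0.3333,-0.2867,0,0,0,0],[-0.4167,-0.3583,0,0,0,0],[-0.5,-0.43,0,0,0,0],[-0.5833,-0.5,0,0,0,0],[-0.6667,-0.5733,0,0,0,0]]])

```text
time_s: 2.28
position: [0.4655, 0.1262, 0.2016]
tcp_rot: [[-0.923, 0.386, 0.0], [0.386, 0.923, -0.0], [-0.0, -0.0, -1.0]]
force: [0.8, 0.6, 0.1]
opening: 0.01
grasp_force: 0.0
```

play_rows(motion=[[[-0.0833,-0.0717,0,0,0,0],[-0.1667,-0.1433,0,0,0,0],[-0.25,-0.215,0,0,0,0],[-0.3333,-0.2867,0,0,0,0],[-0.4167,-0.3583,0,0,0,0],[-0.4767,-0.4,0,0,0,0],[-0.5067,-0.4333,0,0,0,0],[-0.5067,-0.4333,0,0,0,0]]])

```text
time_s: 2.95
position: [0.5563, -0.0531, 0.2013]
tcp_rot: [[-0.921, 0.388, 0.001], [0.388, 0.921, -0.001], [-0.001, -0.001, -1.0]]
force: [-0.7, 0.6, -0.6]
opening: 0.005
grasp_force: 0.0
```

```bash
python3 -c "
from go import rel
from rig import bot
rel((.5556,-.0505,.11),(.5556,-.0505,.095),(.5556,-.0505,.082));print(bot.read_state()['joint_positions'].round(0),bot.read_state()['tcp_rot'].round(4))"
```

```text
t 2.95 pos [ 0.5563 -0.0531  0.2013] F [-0.7  0.6 -0.6] open 0.0
(0.5556, -0.0505, 0.11) [0.0017 0.0022 0.0913]
(0.5556, -0.0505, 0.095) [0.0018 0.0023 0.1063]
(0.5556, -0.0505, 0.082) [0.0018 0.0023 0.1193]
[-17.  25.  92.  -0.  63. -84.] [[-9.214e-01  3.885e-01  9.000e-04]
 [ 3.885e-01  9.214e-01 -1.200e-03]
 [-1.200e-03 -7.000e-04 -1.000e+00]]
```

In the tool's units: 0.091 m / 0.3 = 0.3033, 0.085 m / 0.3 = 0.2833.

play_rows(motion=[[[0,0,0.0333,0,0,0],[0,0,0.1,0,0,0],[0,0,0.1667,0,0,0],[0,0,0.2333,0,0,0],[0,0,0.2833,0,0,0],[0,0,0.3033,0,0,0],[0,0,0.3033,0,0,0],[0,0,0.3033,0,0,0]]])

```text
time_s: 3.62
position: [0.555, -0.049, 0.1103]
tcp_rot: [[-0.923, 0.384, -0.001], [0.384, 0.923, 0.0], [0.001, 0.0, -1.0]]
force: [0.4, 0.3, -0.5]
opening: 0.005
grasp_force: 0.0
```

```bash
python3 - <<'E'
from go import rel
from rig import imaging
import cv2
rel((.5556,-.0505,.095),(.5556,-.0505,.082))
a=imaging.capture("scene")["frame"][:,:,::-1];b=imaging.capture("top")["frame"][:,:,::-1]
cv2.imwrite("pics/a1.png",cv2.hconcat([cv2.resize(a[190:310,220:340],(400,400),interpolation=2),cv2.resize(b[160:280,260:380],(400,400),interpolation=2)]))
E
```

```text
t 3.62 pos [ 0.555  -0.049   0.1103] F [ 0.4  0.3 -0.5] open 0.01
(0.5556, -0.0505, 0.095) [-0.0012 -0.0011  0.0153]
(0.5556, -0.0505, 0.082) [-0.0012 -0.0011  0.0283]
```

View pics/a1.png

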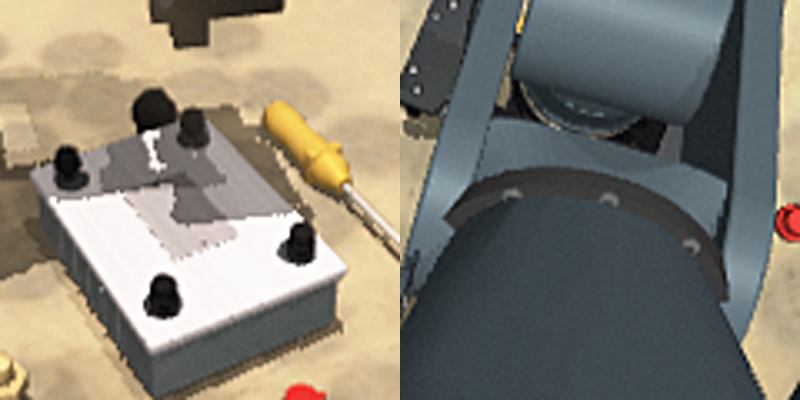

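The scene half shows a dark fingertip at crop (190,45), well above pad a's top at (193,112). That looks like more than the roughly 16 mm I expected, so I'll project the tip to check.

```bash
python3 - <<'E'
from go import rel
from fit import *
d=imaging.capture("scene"); p=np.load("pose.npy"); s=bot.read_state()
x,y,z=s["position"]
q=proj(d,[(x,y,z),(x,y,z-.017),(.5556,-.0505,.0765)]);print(z,q.round(1),((q-[220,190])*400/120).round(0))
im=cv2.resize(d["frame"][110:310,180:340,::-1],None,fx=3,fy=3,interpolation=2)
for u in (q-[180,110])*3: cv2.drawMarker(im,tuple(int(v) for v in u),(0,255,0),0,12,1)
cv2.imwrite("pics/a2.png",im)
E
```

```text
0.11143034560061324 [[277.4 210.2]
 [277.4 216.6]
 [277.2 223.4]] [[191.  67.]
 [191.  89.]
 [191. 111.]]
```

View pics/a2.png

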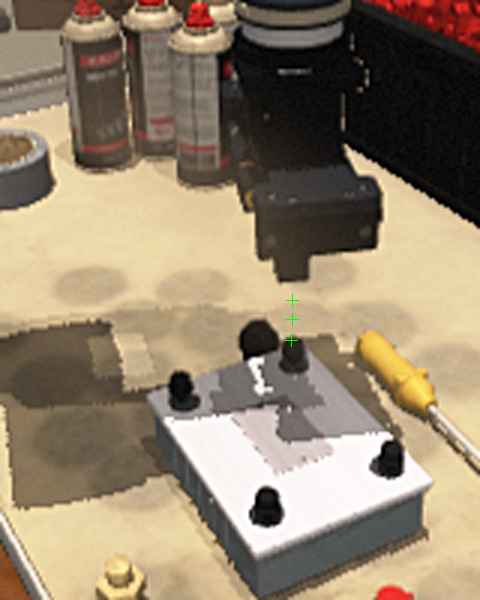

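```bash
python3 - <<'E'
from fit import *
d=imaging.capture("scene"); s=bot.read_state(); print(s["position"],s["joint_positions"].round(1),s["time_s"])
R0=np.array([[-.9227,.3855,0],[.3855,.9227,0],[0,0,-1]])
def mark(im,T,R,op,off,f):
    P=[T+R@np.array([a,b,c]) for a in(-.0095,.0095) for b in (-op/2,op/2) for c in (.017,-.053)]+[T]
    q=(proj(d,P)-off)*f
    for u in q: cv2.drawMarker(im,tuple(int(v) for v in u),(0,255,0),0,8,1)
    return im
a=cv2.imread("pics/scene0.png")[40:160,0:120]
a=mark(cv2.resize(a,(400,400),interpolation=2),np.array([.2409,.5767,.2014]),R0,.087,[0,40],400/120)
b=d["frame"][130:250,220:340,::-1]
b=mark(cv2.resize(b,(400,400),interpolation=2),s["position"],s["tcp_rot"],.02,[220,130],400/120)
cv2.imwrite("pics/a3.png",cv2.hconcat([a,b]))
E
```

```text
[ 0.55627805 -0.05006499  0.11142556] [-16.6  32.1  96.6   0.   51.1 -84. ] 3.8167
```

View pics/a3.png

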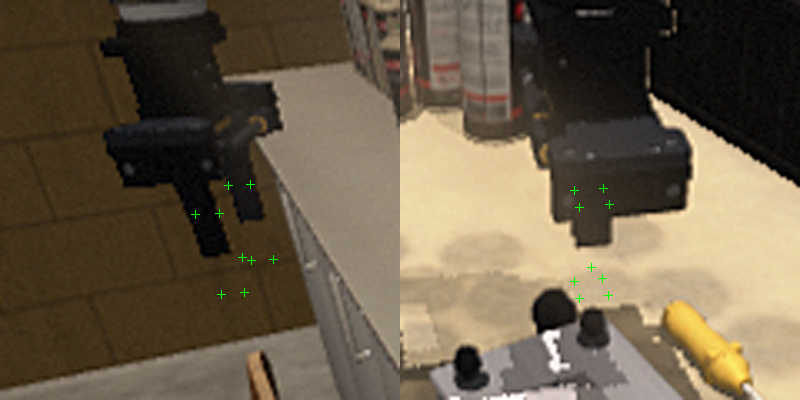

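The projected tool sits about 40 mm below the visible one, both here and in the start picture. A pure vertical offset explains both views. I can't rely on the reported height, so I'll come down in small steps and watch the force.

In the tool's units: 0.015 m / 0.3 = 0.05, 0.014 m / 0.3 = 0.0467.

play_rows(motion=[[[0,0,0.0167,0,0,0],[0,0,0.0333,0,0,0],[0,0,0.0467,0,0,0],[0,0,0.05,0,0,0],[0,0,0.05,0,0,0]]])

```text
time_s: 4.23
position: [0.5551, -0.05, 0.0947]
tcp_rot: [[-0.923, 0.386, -0.001], [0.386, 0.923, 0.0], [0.001, -0.0, -1.0]]
force: [0.0, -0.7, 0.2]
opening: 0.006
grasp_force: 0.0
```

In the tool's units: 0.003 m / 0.3 = 0.01, 0.001 m / 0.3 = 0.0033.

play_rows(motion=[[[0,0,0.0033,0,0,0],[0,0,0.0067,0,0,0],[0,0,0.01,0,0,0],[0,0,0.01,0,0,0]]])

```text
time_s: 4.57
position: [0.5555, -0.0501, 0.0922]
tcp_rot: [[-0.923, 0.386, -0.0], [0.386, 0.923, 0.0], [0.0, -0.0, -1.0]]
force: [-0.7, 0.1, -0.3]
opening: 0.001
grasp_force: 0.0
```

In the tool's units: 0.002 m / 0.3 = 0.0067, 0.001 m / 0.3 = 0.0033.

play_rows(motion=[[[0,0,0.0033,0,0,0],[0,0,0.0067,0,0,0],[0,0,0.0067,0,0,0]]])

```text
time_s: 4.82
position: [0.5555, -0.0501, 0.0902]
tcp_rot: [[-0.923, 0.386, -0.0], [0.386, 0.923, 0.0], [0.0, -0.0, -1.0]]
force: [0.4, -0.4, -0.1]
opening: 0.006
grasp_force: 0.0
```

Reported tip height is 73 mm with no contact, which confirms that the real tool is higher.

In the tool's units: 0.02 m / 0.3 = 0.0667, 0.019 m / 0.3 = 0.0633.

play_rows(motion=[[[0,0,0.0133,0,0,0],[0,0,0.0267,0,0,0],[0,0,0.04,0,0,0],[0,0,0.0533,0,0,0],[0,0,0.0633,0,0,0],[0,0,0.0667,0,0,0],[0,0,0.0667,0,0,0]]])

```text
time_s: 5.4
position: [0.5553, -0.05, 0.0699]
tcp_rot: [[-0.923, 0.386, -0.001], [0.386, 0.923, 0.0], [0.001, -0.0, -1.0]]
force: [-0.1, -0.2, -1.2]
opening: 0.003
grasp_force: 0.0
```

```bash
python3 - <<'E'
from fit import *
d=imaging.capture("scene"); s=bot.read_state(); T=s["position"];print(T,s["force"])
q=proj(d,[T+[0,0,-.017],T+[0,0,-.017+.04],(.5556,-.0505,.0765)])
b=cv2.resize(d["frame"][150:250,220:340,::-1],None,fx=6,fy=6,interpolation=2)
for u in (q-[220,150])*6+2.5: cv2.drawMarker(b,tuple(int(v) for v in u),(0,255,0),0,8,1)
cv2.imwrite("pics/a4.png",b)
E
```

```text
[ 0.55551896 -0.05009282  0.07012111] [ 0.23241856  0.14707768 -0.6321427 ]
```

View pics/a4.png

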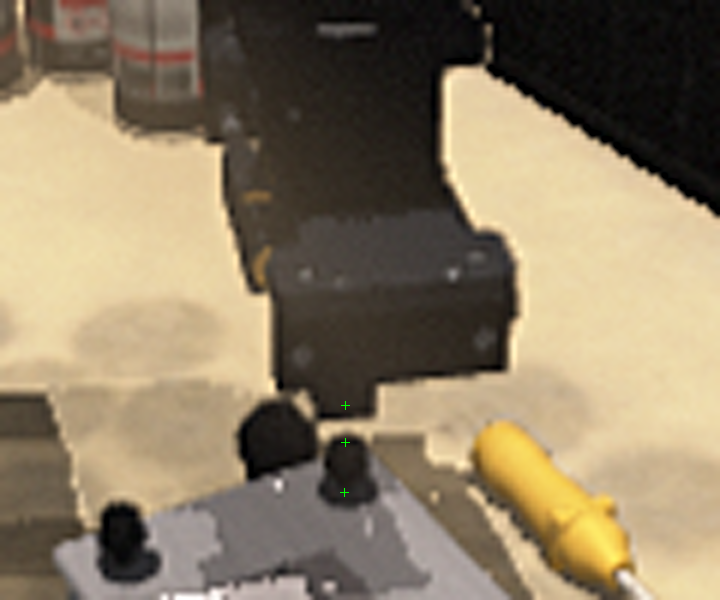

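The fingertip bottom is at (347,415), directly above pad a at (346,440). That leaves roughly 16 mm to go, so the offset is about 40 mm.

In the tool's units: 0.01 m / 0.3 = 0.0333, 0.009 m / 0.3 = 0.03.

play_rows(motion=[[[0,0,0.01,0,0,0],[0,0,0.02,0,0,0],[0,0,0.03,0,0,0],[0,0,0.0333,0,0,0],[0,0,0.0333,0,0,0]]])

```text
time_s: 5.87
position: [0.5553, -0.05, 0.0599]
tcp_rot: [[-0.923, 0.386, -0.001], [0.386, 0.923, 0.0], [0.001, -0.0, -1.0]]
force: [-0.7, 0.4, -0.5]
opening: 0.005
grasp_force: 0.0
```

In the tool's units: 0.002 m / 0.3 = 0.0067, 0.001 m / 0.3 = 0.0033.

play_rows(motion=[[[0,0,0.0033,0,0,0],[0,0,0.0067,0,0,0],[0,0,0.0067,0,0,0]]])

```text
time_s: 6.12
position: [0.5555, -0.0501, 0.0582]
tcp_rot: [[-0.923, 0.386, -0.0], [0.386, 0.923, 0.0], [0.0, -0.0, -1.0]]
force: [0.2, -0.4, -0.6]
opening: 0.003
grasp_force: 0.0
```

In the tool's units: 0.002 m / 0.3 = 0.0067, 0.001 m / 0.3 = 0.0033.

play_rows(motion=[[[0,0,0.0033,0,0,0],[0,0,0.0067,0,0,0],[0,0,0.0067,0,0,0]]])

```text
time_s: 6.37
position: [0.5555, -0.0501, 0.0562]
tcp_rot: [[-0.923, 0.386, -0.0], [0.386, 0.923, 0.0], [0.0, -0.0, -1.0]]
force: [0.1, -0.1, -0.0]
opening: 0.003
grasp_force: 0.0
```

In the tool's units: 0.002 m / 0.3 = 0.0067, 0.001 m / 0.3 = 0.0033.

play_rows(motion=[[[0,0,0.0033,0,0,0],[0,0,0.0067,0,0,0],[0,0,0.0067,0,0,0]]])

```text
time_s: 6.62
position: [0.5557, -0.0501, 0.0544]
tcp_rot: [[-0.923, 0.386, 0.0], [0.386, 0.923, -0.0], [-0.0, 0.0, -1.0]]
force: [-0.8, -0.5, 1.1]
opening: 0.006
grasp_force: 0.7
```

play_rows(motion=[[[0,0,0.0033,0,0,0],[0,0,0.0067,0,0,0],[0,0,0.0067,0,0,0]]])

```text
time_s: 6.87
position: [0.5557, -0.0501, 0.0524]
tcp_rot: [[-0.923, 0.386, 0.0], [0.386, 0.923, -0.0], [-0.0, 0.0, -1.0]]
force: [-0.6, 0.2, 2.7]
opening: 0.002
grasp_force: 1.4
```

In the tool's units: 0.002 m / 0.3 = 0.0067, 0.001 m / 0.3 = 0.0033.

play_rows(motion=[[[0,0,0.0033,0,0,0],[0,0,0.0067,0,0,0],[0,0,0.0067,0,0,0]]])

```text
time_s: 7.12
position: [0.5557, -0.0501, 0.0503]
tcp_rot: [[-0.923, 0.386, 0.0], [0.386, 0.923, -0.0], [-0.0, 0.0, -1.0]]
force: [-0.1, 0.4, 1.7]
opening: 0.007
grasp_force: 1.4
```

In the tool's units: 0.002 m / 0.3 = 0.0067, 0.001 m / 0.3 = 0.0033.

play_rows(motion=[[[0,0,0.0033,0,0,0],[0,0,0.0067,0,0,0],[0,0,0.0067,0,0,0]]])

```text
time_s: 7.37
position: [0.5557, -0.0501, 0.0482]
tcp_rot: [[-0.923, 0.386, 0.0], [0.386, 0.923, -0.0], [-0.0, 0.0, -1.0]]
force: [0.3, 0.8, 2.9]
opening: 0.003
grasp_force: 1.3
```

In the tool's units: 0.002 m / 0.3 = 0.0067, 0.001 m / 0.3 = 0.0033.

play_rows(motion=[[[0,0,0.0033,0,0,0],[0,0,0.0067,0,0,0],[0,0,0.0067,0,0,0]]])

```text
time_s: 7.62
position: [0.5557, -0.0501, 0.0462]
tcp_rot: [[-0.923, 0.386, 0.0], [0.386, 0.923, -0.0], [-0.0, 0.0, -1.0]]
force: [0.7, 0.7, 2.5]
opening: 0.004
grasp_force: 1.3
```

play_rows(motion=[[[0,0,0.0033,0,0,0],[0,0,0.005,0,0,0],[0,0,0.005,0,0,0]]])

```text
time_s: 7.87
position: [0.5557, -0.0501, 0.0449]
tcp_rot: [[-0.923, 0.386, 0.0], [0.386, 0.923, -0.0], [-0.0, 0.0, -1.0]]
force: [-1.2, 0.0, 4.9]
opening: 0.008
grasp_force: 2.2
```

In the tool's units: 0.001 m / 0.3 = 0.0033.

play_rows(motion=[[[0,0,0.0033,0,0,0],[0,0,0.0033,0,0,0],[0,0,0.0033,0,0,0]]])

```text
time_s: 8.12
position: [0.5557, -0.0501, 0.0442]
tcp_rot: [[-0.923, 0.385, 0.0], [0.385, 0.923, -0.0], [-0.0, 0.0, -1.0]]
force: [0.1, 0.1, 6.0]
opening: 0.006
grasp_force: 3.0
```

Fastener a is at its stop: the force was steady near 2.7 N and then rose to 6 N, and the real offset is about 38 mm. Now I'll lift and go to b.

In the tool's units: -0.035 m / 0.3 = -0.1167, -0.034 m / 0.3 = -0.1133.

play_rows(motion=[[[0,0,-0.0133,0,0,0],[0,0,-0.04,0,0,0],[0,0,-0.0733,0,0,0],[0,0,-0.1,0,0,0],[0,0,-0.1133,0,0,0],[0,0,-0.1167,0,0,0],[0,0,-0.1167,0,0,0]]])

```text
time_s: 8.7
position: [0.5559, -0.0502, 0.0795]
tcp_rot: [[-0.923, 0.386, 0.001], [0.386, 0.923, -0.0], [-0.001, 0.0, -1.0]]
force: [-0.4, -0.8, -0.1]
opening: 0.004
grasp_force: 0.0
```

```bash
python3 -c "
from go import rel
rel((.4551,-.1732,.0795),(.5556,-.0505,.0795))"
```

```text
t 8.7 pos [ 0.5559 -0.0502  0.0795] F [-0.4 -0.8 -0.1] open 0.0
(0.4551, -0.1732, 0.0795) [ 4.550e-02 -1.524e-01 -1.000e-04]
(0.5556, -0.0505, 0.0795) [ 0.0001 -0.0004 -0.    ]
```

In the tool's units: -0.1525 m / 0.3 = -0.5083, 0.0455 m / 0.3 = 0.1517.

play_rows(motion=[[[0.01,-0.0333,0,0,0,0],[0.0333,-0.1133,0,0,0,0],[0.06,-0.2,0,0,0,0],[0.0867,-0.29,0,0,0,0],[0.1133,-0.38,0,0,0,0],[0.1367,-0.46,0,0,0,0],[0.15,-0.5,0,0,0,0],[0.1517,-0.5083,0,0,0,0]]])

```text
time_s: 9.37
position: [0.4524, -0.1748, 0.0784]
tcp_rot: [[-0.921, 0.389, -0.002], [0.389, 0.921, 0.001], [0.002, -0.0, -1.0]]
force: [0.3, -0.2, 0.4]
opening: 0.008
grasp_force: 0.0
```

In the tool's units: 0.02 m / 0.3 = 0.0667, 0.002 m / 0.3 = 0.0067.

play_rows(motion=[[[0,0,0.0067,0,0,0],[0,0,0.0233,0,0,0],[0,0,0.0433,0,0,0],[0,0,0.06,0,0,0],[0,0,0.0667,0,0,0],[0,0,0.0667,0,0,0]]])

```text
time_s: 9.87
position: [0.4546, -0.1724, 0.0579]
tcp_rot: [[-0.923, 0.384, -0.002], [0.384, 0.923, 0.001], [0.002, 0.0, -1.0]]
force: [0.4, -0.5, -0.8]
opening: 0.006
grasp_force: 0.0
```

```bash
python3 - <<'E'
from fit import *
from go import rel
rel((.4551,-.1732,.0575))
d=imaging.capture("scene"); 
b=cv2.resize(d["frame"][190:310,220:340,::-1],(600,600),interpolation=2)
q=proj(d,world(np.load("pose.npy"),[(*v,.0765) for v in H.values()]))
for u in (q-[220,190])*5+2: cv2.drawMarker(b,tuple(int(v) for v in u),(0,255,0),0,8,1)
cv2.imwrite("pics/b1.png",b)
E
```

```text
t 9.87 pos [ 0.4546 -0.1724  0.0579] F [ 0.4 -0.5 -0.8] open 0.01
(0.4551, -0.1732, 0.0575) [-0.0008 -0.0006  0.0004]
```

View pics/b1.png

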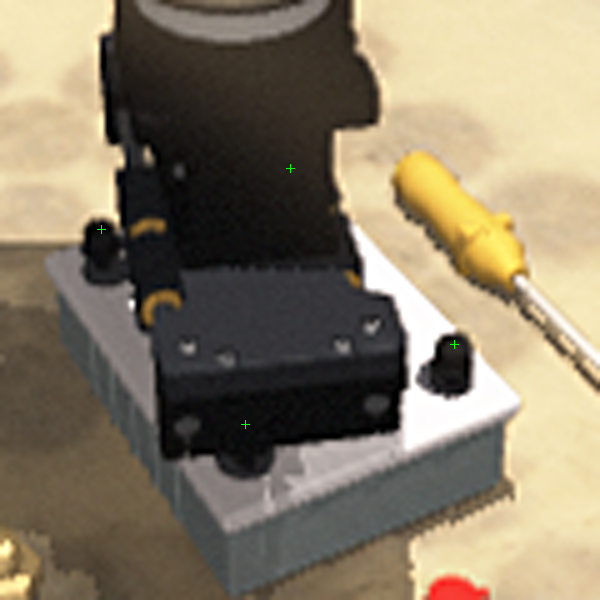

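The enclosure hasn't moved: the markers still sit on c at (101,230) and d at (454,344), and the tool is above b. I'll press b.

In the tool's units: 0.004 m / 0.3 = 0.0133, 0.003 m / 0.3 = 0.01.

play_rows(motion=[[[0,0,0.0033,0,0,0],[0,0,0.0067,0,0,0],[0,0,0.01,0,0,0],[0,0,0.0133,0,0,0],[0,0,0.0133,0,0,0]]])

```text
time_s: 10.33
position: [0.4551, -0.1733, 0.055]
tcp_rot: [[-0.923, 0.386, 0.001], [0.386, 0.923, -0.0], [-0.001, 0.0, -1.0]]
force: [0.7, 0.5, 2.5]
opening: 0.0
grasp_force: 1.3
```

In the tool's units: 0.003 m / 0.3 = 0.01, 0.001 m / 0.3 = 0.0033.

play_rows(motion=[[[0,0,0.0033,0,0,0],[0,0,0.0067,0,0,0],[0,0,0.01,0,0,0],[0,0,0.01,0,0,0]]])

```text
time_s: 10.67
position: [0.455, -0.1733, 0.0518]
tcp_rot: [[-0.923, 0.386, 0.0], [0.386, 0.923, -0.0], [-0.0, 0.0, -1.0]]
force: [0.2, 1.2, 2.5]
opening: 0.007
grasp_force: 1.4
```

play_rows(motion=[[[0,0,0.0033,0,0,0],[0,0,0.0067,0,0,0],[0,0,0.01,0,0,0],[0,0,0.01,0,0,0]]])

```text
time_s: 11.0
position: [0.455, -0.1733, 0.0487]
tcp_rot: [[-0.923, 0.386, 0.0], [0.386, 0.923, -0.0], [-0.0, 0.0, -1.0]]
force: [0.7, 1.1, 1.6]
opening: 0.004
grasp_force: 1.3
```

In the tool's units: 0.002 m / 0.3 = 0.0067, 0.001 m / 0.3 = 0.0033.

play_rows(motion=[[[0,0,0.0033,0,0,0],[0,0,0.0067,0,0,0],[0,0,0.0067,0,0,0]]])

```text
time_s: 11.25
position: [0.455, -0.1733, 0.0467]
tcp_rot: [[-0.923, 0.386, 0.0], [0.386, 0.923, -0.0], [-0.0, 0.0, -1.0]]
force: [2.0, 2.1, 2.0]
opening: 0.005
grasp_force: 1.3
```

In the tool's units: 0.0015 m / 0.3 = 0.005, 0.001 m / 0.3 = 0.0033.

play_rows(motion=[[[0,0,0.0033,0,0,0],[0,0,0.005,0,0,0],[0,0,0.005,0,0,0]]])

```text
time_s: 11.5
position: [0.455, -0.1733, 0.0453]
tcp_rot: [[-0.923, 0.386, 0.0], [0.386, 0.923, -0.0], [-0.0, -0.0, -1.0]]
force: [1.3, 2.0, 2.8]
opening: 0.003
grasp_force: 1.7
```

In the tool's units: 0.001 m / 0.3 = 0.0033.

play_rows(motion=[[[0,0,0.0033,0,0,0],[0,0,0.0033,0,0,0],[0,0,0.0033,0,0,0]]])

```text
time_s: 11.75
position: [0.455, -0.1733, 0.0445]
tcp_rot: [[-0.923, 0.385, 0.0], [0.385, 0.923, -0.0], [-0.0, -0.0, -1.0]]
force: [2.0, 1.5, 5.4]
opening: 0.002
grasp_force: 2.6
```

In the tool's units: 0.0005 m / 0.3 = 0.0017.

play_rows(motion=[[[0,0,0.0017,0,0,0],[0,0,0.0017,0,0,0],[0,0,0.0017,0,0,0]]])

```text
time_s: 12.0
position: [0.455, -0.1734, 0.0442]
tcp_rot: [[-0.923, 0.386, 0.0], [0.386, 0.923, -0.0], [-0.001, -0.0, -1.0]]
force: [2.0, 2.2, 5.4]
opening: 0.004
grasp_force: 3.0
```

In the tool's units: -0.035 m / 0.3 = -0.1167, -0.004 m / 0.3 = -0.0133.

play_rows(motion=[[[0,0,-0.0133,0,0,0],[0,0,-0.04,0,0,0],[0,0,-0.0733,0,0,0],[0,0,-0.1,0,0,0],[0,0,-0.1133,0,0,0],[0,0,-0.1167,0,0,0],[0,0,-0.1167,0,0,0]]])

```text
time_s: 12.58
position: [0.4548, -0.1734, 0.0792]
tcp_rot: [[-0.923, 0.385, 0.0], [0.385, 0.923, -0.0], [-0.0, -0.0, -1.0]]
force: [-0.3, -0.5, -0.8]
opening: 0.01
grasp_force: 0.0
```

```bash
python3 -c "
from go import rel
rel((.4644,-.0437,.0795))"
```

```text
t 12.58 pos [ 0.4548 -0.1734  0.0792] F [-0.3 -0.5 -0.8] open 0.01
(0.4644, -0.0437, 0.0795) [ 0.0411  0.1234 -0.0004]
```

In the tool's units: 0.1235 m / 0.3 = 0.4117, 0.12 m / 0.3 = 0.4.

play_rows(motion=[[[0.01,0.03,0,0,0,0],[0.03,0.09,0,0,0,0],[0.0533,0.16,0,0,0,0],[0.0767,0.23,0,0,0,0],[0.1,0.3,0,0,0,0],[0.12,0.36,0,0,0,0],[0.1333,0.4,0,0,0,0],[0.1367,0.4117,0,0,0,0]]])

```text
time_s: 13.25
position: [0.4633, -0.0408, 0.0783]
tcp_rot: [[-0.924, 0.383, -0.003], [0.383, 0.924, 0.001], [0.003, 0.0, -1.0]]
force: [-0.3, 0.1, -0.0]
opening: 0.002
grasp_force: 0.0
```

In the tool's units: 0.02 m / 0.3 = 0.0667, 0.002 m / 0.3 = 0.0067.

play_rows(motion=[[[0,0,0.0067,0,0,0],[0,0,0.0233,0,0,0],[0,0,0.0433,0,0,0],[0,0,0.06,0,0,0],[0,0,0.0667,0,0,0],[0,0,0.0667,0,0,0]]])

```text
time_s: 13.75
position: [0.464, -0.0439, 0.058]
tcp_rot: [[-0.922, 0.387, -0.002], [0.387, 0.922, 0.001], [0.002, -0.0, -1.0]]
force: [-0.4, 0.2, -0.1]
opening: 0.002
grasp_force: 0.0
```

```bash
python3 -c "
from go import rel
rel((.4644,-.0437,.058))"
```

```text
t 13.75 pos [ 0.464  -0.0439  0.058 ] F [-0.4  0.2 -0.1] open 0.0
(0.4644, -0.0437, 0.058) [-0.0003  0.0004 -0.    ]
```

In the tool's units: 0.004 m / 0.3 = 0.0133, 0.002 m / 0.3 = 0.0067.

play_rows(motion=[[[0,0,0.0033,0,0,0],[0,0,0.0067,0,0,0],[0,0,0.01,0,0,0],[0,0,0.0133,0,0,0],[0,0,0.0133,0,0,0]]])

```text
time_s: 14.17
position: [0.4648, -0.0437, 0.055]
tcp_rot: [[-0.923, 0.385, 0.0], [0.385, 0.923, -0.0], [-0.001, -0.0, -1.0]]
force: [-1.9, -1.3, 2.6]
opening: 0.007
grasp_force: 1.3
```

In the tool's units: 0.003 m / 0.3 = 0.01, 0.001 m / 0.3 = 0.0033.

play_rows(motion=[[[0,0,0.0033,0,0,0],[0,0,0.0067,0,0,0],[0,0,0.01,0,0,0],[0,0,0.01,0,0,0]]])

```text
time_s: 14.5
position: [0.4648, -0.0437, 0.0518]
tcp_rot: [[-0.923, 0.385, 0.0], [0.385, 0.923, -0.0], [-0.0, -0.0, -1.0]]
force: [-0.6, -1.8, 2.7]
opening: 0.01
grasp_force: 1.4
```

play_rows(motion=[[[0,0,0.0033,0,0,0],[0,0,0.0067,0,0,0],[0,0,0.01,0,0,0],[0,0,0.01,0,0,0]]])

```text
time_s: 14.83
position: [0.4648, -0.0436, 0.0487]
tcp_rot: [[-0.923, 0.386, 0.0], [0.386, 0.923, -0.0], [-0.0, -0.0, -1.0]]
force: [-0.1, -2.0, 2.5]
opening: 0.003
grasp_force: 1.3
```

In the tool's units: 0.0035 m / 0.3 = 0.0117, 0.002 m / 0.3 = 0.0067.

play_rows(motion=[[[0,0,0.0033,0,0,0],[0,0,0.0067,0,0,0],[0,0,0.0117,0,0,0],[0,0,0.0117,0,0,0]]])

```text
time_s: 15.17
position: [0.4648, -0.0436, 0.0452]
tcp_rot: [[-0.923, 0.386, 0.0], [0.386, 0.923, -0.0], [-0.0, -0.0, -1.0]]
force: [-0.2, -2.3, 3.5]
opening: 0.004
grasp_force: 1.8
```

play_rows(motion=[[[0,0,0.0033,0,0,0],[0,0,0.0033,0,0,0],[0,0,0.0033,0,0,0]]])

```text
time_s: 15.42
position: [0.4648, -0.0436, 0.0445]
tcp_rot: [[-0.923, 0.386, 0.0], [0.386, 0.923, -0.0], [-0.0, -0.0, -1.0]]
force: [-1.0, -2.8, 5.4]
opening: 0.004
grasp_force: 2.6
```

In the tool's units: 0.0005 m / 0.3 = 0.0017.

play_rows(motion=[[[0,0,0.0017,0,0,0],[0,0,0.0017,0,0,0],[0,0,0.0017,0,0,0]]])

```text
time_s: 15.67
position: [0.4648, -0.0436, 0.0441]
tcp_rot: [[-0.923, 0.385, 0.001], [0.385, 0.923, -0.0], [-0.001, -0.0, -1.0]]
force: [-1.4, -3.0, 6.1]
opening: 0.005
grasp_force: 3.1
```

In the tool's units: -0.035 m / 0.3 = -0.1167, -0.034 m / 0.3 = -0.1133.

play_rows(motion=[[[0,0,-0.0133,0,0,0],[0,0,-0.04,0,0,0],[0,0,-0.0733,0,0,0],[0,0,-0.1,0,0,0],[0,0,-0.1133,0,0,0],[0,0,-0.1167,0,0,0],[0,0,-0.1167,0,0,0]]])

```text
time_s: 16.25
position: [0.4647, -0.0434, 0.0792]
tcp_rot: [[-0.923, 0.385, 0.001], [0.385, 0.923, -0.0], [-0.001, 0.0, -1.0]]
force: [0.3, 0.3, 0.4]
opening: 0.005
grasp_force: 0.0
```

```bash
python3 -c "
from go import rel
rel((.5466,-.1799,.0795))"
```

```text
t 16.25 pos [ 0.4647 -0.0434  0.0792] F [0.3 0.3 0.4] open 0.01
(0.5466, -0.1799, 0.0795) [-0.1282 -0.0944 -0.0002]
```

In the tool's units: -0.128 m / 0.3 = -0.4267, -0.125 m / 0.3 = -0.4167.

play_rows(motion=[[[-0.03,-0.0233,0,0,0,0],[-0.0933,-0.07,0,0,0,0],[-0.1667,-0.1233,0,0,0,0],[-0.24,-0.1767,0,0,0,0],[-0.3133,-0.23,0,0,0,0],[-0.3767,-0.2767,0,0,0,0],[-0.4167,-0.3067,0,0,0,0],[-0.4267,-0.315,0,0,0,0]]])

```text
time_s: 16.92
position: [0.5485, -0.1838, 0.0784]
tcp_rot: [[-0.922, 0.388, 0.003], [0.388, 0.922, -0.002], [-0.003, -0.001, -1.0]]
force: [-0.3, -0.8, -0.1]
opening: 0.007
grasp_force: 0.0
```

In the tool's units: 0.02 m / 0.3 = 0.0667, 0.007 m / 0.3 = 0.0233.

play_rows(motion=[[[0,0,0.0067,0,0,0],[0,0,0.0233,0,0,0],[0,0,0.0433,0,0,0],[0,0,0.06,0,0,0],[0,0,0.0667,0,0,0],[0,0,0.0667,0,0,0],[0,0,0.0667,0,0,0],[0,0,0.0667,0,0,0]]])

```text
time_s: 17.58
position: [0.5464, -0.1799, 0.059]
tcp_rot: [[-0.923, 0.385, 0.0], [0.385, 0.923, -0.0], [-0.0, -0.0, -1.0]]
force: [-0.4, -0.5, -0.4]
opening: 0.004
grasp_force: 0.0
```

```bash
python3 -c "
from go import rel
rel((.5466,-.1799,.058))"
```

```text
t 17.58 pos [ 0.5464 -0.1799  0.059 ] F [-0.4 -0.5 -0.4] open 0.0
(0.5466, -0.1799, 0.058) [-0.0002  0.      0.001 ]
```

In the tool's units: 0.004 m / 0.3 = 0.0133, 0.001 m / 0.3 = 0.0033.

play_rows(motion=[[[0,0,0.0033,0,0,0],[0,0,0.0067,0,0,0],[0,0,0.01,0,0,0],[0,0,0.0133,0,0,0],[0,0,0.0133,0,0,0]]])

```text
time_s: 18.0
position: [0.5464, -0.1802, 0.0549]
tcp_rot: [[-0.923, 0.386, 0.0], [0.386, 0.923, -0.0], [-0.0, 0.0, -1.0]]
force: [-0.6, -0.2, 1.2]
opening: 0.007
grasp_force: 0.7
```

In the tool's units: 0.003 m / 0.3 = 0.01, 0.002 m / 0.3 = 0.0067.

play_rows(motion=[[[0,0,0.0033,0,0,0],[0,0,0.0067,0,0,0],[0,0,0.01,0,0,0],[0,0,0.01,0,0,0]]])

```text
time_s: 18.33
position: [0.5464, -0.1802, 0.0519]
tcp_rot: [[-0.923, 0.386, 0.0], [0.386, 0.923, -0.0], [-0.0, -0.0, -1.0]]
force: [0.8, 1.0, 2.7]
opening: 0.005
grasp_force: 1.4
```

In the tool's units: 0.003 m / 0.3 = 0.01, 0.002 m / 0.3 = 0.0067.

play_rows(motion=[[[0,0,0.0033,0,0,0],[0,0,0.0067,0,0,0],[0,0,0.01,0,0,0],[0,0,0.01,0,0,0]]])

```text
time_s: 18.67
position: [0.5464, -0.1801, 0.0487]
tcp_rot: [[-0.923, 0.386, 0.0], [0.386, 0.923, -0.0], [-0.0, -0.0, -1.0]]
force: [-1.0, -0.7, 3.1]
opening: 0.004
grasp_force: 1.3
```

In the tool's units: 0.0035 m / 0.3 = 0.0117, 0.002 m / 0.3 = 0.0067.

play_rows(motion=[[[0,0,0.0033,0,0,0],[0,0,0.0067,0,0,0],[0,0,0.0117,0,0,0],[0,0,0.0117,0,0,0]]])

```text
time_s: 19.0
position: [0.5464, -0.1801, 0.0452]
tcp_rot: [[-0.923, 0.386, 0.0], [0.386, 0.923, -0.0], [-0.0, -0.0, -1.0]]
force: [-1.0, 0.0, 3.4]
opening: 0.007
grasp_force: 1.8
```

In the tool's units: 0.0015 m / 0.3 = 0.005, 0.001 m / 0.3 = 0.0033.

play_rows(motion=[[[0,0,0.0033,0,0,0],[0,0,0.005,0,0,0],[0,0,0.005,0,0,0]]])

```text
time_s: 19.25
position: [0.5464, -0.1801, 0.0441]
tcp_rot: [[-0.923, 0.385, 0.0], [0.385, 0.923, -0.0], [-0.0, -0.0, -1.0]]
force: [-1.3, -0.2, 7.3]
opening: 0.006
grasp_force: 3.1
```

All four reached the same stop height and force. I'll retreat up and aside so both cameras can see, then check.

In the tool's units: -0.13 m / 0.3 = -0.4333, -0.125 m / 0.3 = -0.4167.

play_rows(motion=[[[0,0,-0.0133,0,0,0],[0,0,-0.05,0,0,0],[0,0,-0.1167,0,0,0],[0,0,-0.2,0,0,0],[0,0,-0.2833,0,0,0],[0,0,-0.3667,0,0,0],[0,0,-0.4167,0,0,0],[0,0,-0.4333,0,0,0]]])

```text
time_s: 19.92
position: [0.5476, -0.1807, 0.1771]
tcp_rot: [[-0.923, 0.385, 0.005], [0.385, 0.923, -0.003], [-0.005, -0.001, -1.0]]
force: [0.5, 0.0, -0.7]
opening: 0.002
grasp_force: 0.0
```

In the tool's units: 0.245 m / 0.3 = 0.8167, 0.003 m / 0.3 = 0.01.

play_rows(motion=[[[0.01,0.0333,0,0,0,0],[0.0333,0.1167,0,0,0,0],[0.0667,0.2333,0,0,0,0],[0.1,0.35,0,0,0,0],[0.1333,0.4667,0,0,0,0],[0.1667,0.5833,0,0,0,0],[0.2,0.7,0,0,0,0],[0.2333,0.8167,0,0,0,0]]])

```text
time_s: 20.58
position: [0.5743, 0.0756, 0.172]
tcp_rot: [[-0.923, 0.386, -0.004], [0.386, 0.923, 0.001], [0.004, -0.001, -1.0]]
force: [0.5, -0.6, 0.3]
opening: 0.005
grasp_force: 0.0
```

In the tool's units: 0.13 m / 0.3 = 0.4333, 0.12 m / 0.3 = 0.4.

play_rows(motion=[[[0.0333,0.1167,0,0,0,0],[0.0667,0.2333,0,0,0,0],[0.1,0.35,0,0,0,0],[0.1167,0.4,0,0,0,0],[0.1267,0.4333,0,0,0,0],[0.1267,0.4333,0,0,0,0],[0.1267,0.4333,0,0,0,0]]])

```text
time_s: 21.17
position: [0.5901, 0.2074, 0.1726]
tcp_rot: [[-0.923, 0.385, -0.003], [0.385, 0.923, -0.001], [0.002, -0.002, -1.0]]
force: [0.9, 0.8, -0.7]
opening: 0.003
grasp_force: 0.0
```

```bash
python3 - <<'E'
from fit import *
d=imaging.capture("scene"); t=imaging.capture("top"); p0=np.load("pose.npy")
p,r=fit([t,d],p0); print((p-p0)[:2]*1000,np.degrees(p-p0)[2])
a=cv2.resize(cv2.imread("pics/scene0.png")[200:300,220:330],None,fx=3.6,fy=3.6,interpolation=2)
b=cv2.resize(d["frame"][200:300,220:330,::-1],None,fx=3.6,fy=3.6,interpolation=2)
cv2.imwrite("pics/end.png",cv2.hconcat([a,b]));print(bot.read_state()["time_s"])
E
```

```text
[-0.1791203   0.07707817] 0.2491846763961748
21.2667
```

View pics/end.png

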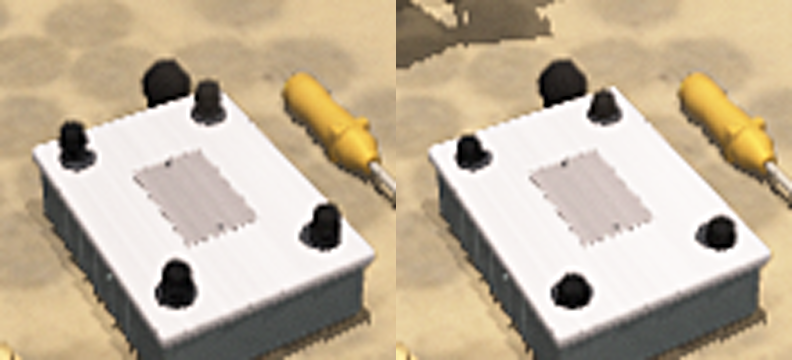

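The after picture shows all four heads sunk onto the cover (right half: (603,105), (571,290), (472,152), (718,232)). The enclosure moved by less than 0.3 mm.

```bash
python3 -c "
from rig import bot
print(bot.hand_in())"
```

```text
the job is handed in; nothing more can be done
None
```

I pressed all four fasteners down to their stops in the order a, b, c, d, with about 5 to 7 N each. The enclosure stayed in place, and I handed the job in at about 21 s.

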